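# Line up three blocks at the curing lamp and hold its timer dial at the third click

### The arm

A 6-joint arm with a two-finger parallel gripper is mounted at the origin on a cart in front of the work surface, level with it; the furniture and walls round the work are solid. World frame = base frame: x ahead of the robot, y to its left, z up, the work surface at z = 0. Lengths are in m, angles in rad, forces in N, time in s.
With the tool pointing down it reaches from about 0.35 to 0.875 m from the base axis. Payload 4.2 kg.
Tool frame: the origin (TCP) lies between the finger pads; the fingertips stand 8 mm ahead of it and the grasp point (between the pads) lies 11 mm behind it; z points along the fingers, y is the line along which they close (so a half turn about z gives the same grasp; the last joint's range is limited). The gripper opens to 85 mm and grips with 20 to 120 N. Pads are 22 mm wide; open, the fingers measure 114 mm over their backs; the gripper's body (76 mm by 85 mm) begins 54 mm behind the grasp point. The pads swing forward as they close: fully open they stand 13 mm farther back than shut.
Start: joints at [-1.002, 0.385, 0.008, 0, -1.194, -0.259], TCP at [0.191, -0.595, 0.239] pointing down, gripper open.
Joint ranges: [-3.14, 3.14], [-1.21, 2.06], [-1.07, 1.41], [-3.16, 2.05], [-2.99, -0.16], [-3.1, 3.1]. Speed limits (rad/s): [2.79, 2.79, 3.14, 3.14, 3.14, 3.14].

### API

Orientations are given as a rotation vector (axis times angle).
In Python, from cell import ctrl gives the robot as it stands.
- The arm moves only by the shell command python3 -m jog 'ROWS' [FORCE]. ROWS is JSON, a list of rows, each a list of 7 numbers: the opening, from -1 (shut) to 1 (fully open), then the shift along the tool's x, y, z normalised to -1 to 1, where 1 is 0.25 m, then the turn, a rotation vector about the tool's x, y, z normalised to -1 to 1, where 1 is 180 degrees. A call has exactly 8 rows; each row is the pose to reach, as a shift and turn from the pose commanded when the call began, along the tool's axes at that moment, turning the shorter way round; what a row does not reach only later rows make up. A row lasts 1/12 s, in which the tool goes at most 41.7 mm and 7.16 degrees, less where a joint would pass 70% of its speed; a pose out of reach is approached as far as the arm can. A call with a number of a shift or a turn outside -1 to 1 is refused whole. A call with a gripper value outside its range is refused whole. The fingers move at their own pace and stop on an object; FORCE is the grip in N (left out, the last holds). Time passes only in rows, so rows that repeat a pose let the fingers close, or fill a call up. It gives the time, the measured TCP pose, the force, the opening and the grip force at its end, in the units of the state.
- ctrl.sense(): the state, without advancing time (a new reading comes with each control period).
- ctrl.snapshot(name): name is "side" or "top" or "wrist"; returns a dict with "frame" (420x560x3 uint8, blue, green, red), "vfov" (degrees; the focal length in pixels is half the picture's height over the tangent of half this angle, whatever the lens; pixels are square), "cx", "cy" (the principal point, pixels), "R" (3x3) and "t" (3): a world point X has camera coordinates R X + t. Camera axes: x right, y down, z forward; pixel columns grow to the right and rows downward; lengths in m; the calibration is good to about 2 mm. A picture is of the moment at which its call begins. There is no depth.
- ctrl.close_job(): hands the job in; it is judged then, once.
The state is a dict: "time": time; "joint_pos": joint angles; "joint_velocities": joint speeds; "joint_efforts": joint torques, N m; "position": TCP position; "eef_rot": TCP orientation; "ft_force": force on the tool from outside, world axes, zero at the start; "wrist_torque": the same for the moment, N m; "gripper_width": finger opening in m; "finger_force": force on a finger pad.
Only numpy, scipy, OpenCV 4.12 (cv2) and the standard library are available. Lean on these libraries where they do the work, as an engineer would, in place of code of your own. Each camera call takes 0.05 s, during which the arm holds its last target. There are 200 camera calls.

### The job

Nudge the three pine blocks into an even row at the lamp, each square to the guide rail with its end against it and centred on the green mark nearest to it. Then press the lever of the timer's spring-return dial down with the fingers past the first two clicks to the third (the green three-stroke mark, not on into the red) and finish while still holding it there. Leave the blocks lying in their row and do not disturb the other things.

Things in the scene. Friction and masses are not known exactly. Their poses are not given: they have to be found in the camera images.
- lamp: Fixed grey lamp bar, 330 mm long (its y, pointing left seen from the robot) and 75 mm deep. Origin: on the work surface under the middle of the front face of its guide rail; x points into the lamp, away from the robot, z up. The rail is pale aluminium, 20 mm high, 10 mm thick, its front face at lamp x = 0, with three green marks 45 mm wide, 115 mm apart. Behind it the hood rises to 58 mm, from lamp x = 27 mm on.
- dial (a joint): Turn of the dial's lever in rad: 0 at rest, growing as the lever is pressed down about timer_axis. Clicks at 0.35, 0.70 and 1.05; hard stop at 1.32; the red zone begins beyond 1.2. A spring always drives it back to 0 (pressing it down takes 5 to 10 N at the pad on the way and about 5 N at the third click; the pad is fixed to the lever and turns with it, so its top rubs outward under a finger).
- timer: Fixed blue timer box, 90 x 110 mm foot, 150 mm high, standing left or right of the lamp. Origin: centre of its underside; its -x face looks to the robot and carries a white scale and the black dial with its lever; y points left, z up. The scale has one, two and (green) three strokes for the three clicks, then a red zone.
- timer_axis (a point): Point on the dial's turning axis in the plane of the lever, 60 mm in front of the box's origin and 100 mm above the surface; axes as the timer box's. The dial turns about this point's x axis.
- dial_pad (a point): Centre of the red press pad at the lever's end: a cylinder lying along the timer's x, 18 mm in diameter, 36 mm long, 100 mm from timer_axis, on its right (timer -y) side. At rest the lever points 60 degrees up from level (pad 187 mm above the surface, 50 mm right of the axis); at the third click it is level (pad 100 mm above the surface, 100 mm right of the axis). The pad has open space above and below; the lever between pad and dial is a 10 mm steel bar.
- block_left_mid (a point): Centre (15 mm above the surface when flat) of the left pine block, 45 mm (its x) x 90 mm (its y) x 30 mm high, about 80 g, loose on the surface. It belongs at the left mark. Its 90 mm length runs roughly toward the lamp; its far end shall meet the rail.
- mark_left (a point): Middle of the left green mark, on the rail's front face, 15 mm above the surface; axes as the lamp's. A block's centre belongs 45 mm in front of it (mark x = -45 mm).
- block_mid_mid (a point): Centre (15 mm above the surface when flat) of the middle pine block, 45 mm (its x) x 90 mm (its y) x 30 mm high, about 80 g, loose on the surface. It belongs at the middle mark. Its 90 mm length runs roughly toward the lamp; its far end shall meet the rail.
- mark_mid (a point): Middle of the middle green mark, on the rail's front face, 15 mm above the surface; axes as the lamp's. A block's centre belongs 45 mm in front of it (mark x = -45 mm).
- block_right_mid (a point): Centre (15 mm above the surface when flat) of the right pine block, 45 mm (its x) x 90 mm (its y) x 30 mm high, about 80 g, loose on the surface. It belongs at the right mark. Its 90 mm length runs roughly toward the lamp; its far end shall meet the rail.
- mark_right (a point): Middle of the right green mark, on the rail's front face, 15 mm above the surface; axes as the lamp's. A block's centre belongs 45 mm in front of it (mark x = -45 mm).
- oil_bottle: Yellow oil bottle with red spout, 46 mm wide, 135 mm high, loose bystander; origin at the centre of its underside.
- tape_roll: Black tape roll lying flat, 104 mm wide, 24 mm high, loose bystander; origin at the centre of its underside.
- pliers: Blue pliers lying flat, 172 mm long (their y), 12 mm high, loose bystander nearest the robot; origin at the centre of the underside.
Mind the look-alikes: they are no part of the job. Leave any black or turquoise look-alike of the part that bears block_right_mid alone.

How it is judged:
On the way, in this order (a step that is already met when the one before it is completed fails the run):
1. the three blocks lie in an even row against the rail, let go, with the dial still unpressed (x of block_left_mid in the frame of mark_left between -0.05 and -0.035 m and y of block_left_mid in the frame of mark_left between -0.012 and 0.012 m and angle between the y axis of each of block_left_mid, block_mid_mid, block_right_mid and the x axis of lamp, either way round below 0.12 rad and angle between each of block_left_mid, block_mid_mid, block_right_mid's own z axis and vertical below 0.1 rad and height (world z) of each of block_left_mid, block_mid_mid, block_right_mid below 0.02 m and x of block_mid_mid in the frame of mark_mid between -0.05 and -0.035 m and y of block_mid_mid in the frame of mark_mid between -0.012 and 0.012 m and x of block_right_mid in the frame of mark_right between -0.05 and -0.035 m and y of block_right_mid in the frame of mark_right between -0.012 and 0.012 m and value of joint dial below 0.15 rad and contact force between the fingers and block_left below 0.3 N and contact force between the fingers and block_mid below 0.3 N and contact force between the fingers and block_right below 0.3 N), for 0.2 s.
2. the dial is held at the third click by the fingers (value of joint dial between 0.92 and 1.18 rad and contact force between the fingers and timer above 1 N), for 0.4 s.
At the end, for the whole second after the job is handed in: The fingers press the dial's lever with more than 1 N and hold it still between 0.92 and 1.18 rad (third click at 1.05), while each block lies flat with its end within 5 mm of the rail, within 12 mm of the centre of its mark and within 0.12 rad of square to the rail, at rest (all of step 2 and x of block_left_mid in the frame of mark_left between -0.05 and -0.035 m and y of block_left_mid in the frame of mark_left between -0.012 and 0.012 m and angle between the y axis of each of block_left_mid, block_mid_mid, block_right_mid and the x axis of lamp, either way round below 0.12 rad and angle between each of block_left_mid, block_mid_mid, block_right_mid's own z axis and vertical below 0.1 rad and height (world z) of each of block_left_mid, block_mid_mid, block_right_mid below 0.02 m and x of block_mid_mid in the frame of mark_mid between -0.05 and -0.035 m and y of block_mid_mid in the frame of mark_mid between -0.012 and 0.012 m and x of block_right_mid in the frame of mark_right between -0.05 and -0.035 m and y of block_right_mid in the frame of mark_right between -0.012 and 0.012 m and velocity of joint dial between -0.3 and 0.3 rad/s and linear speed of each of block_left, block_mid, block_right below 0.02 m/s); the arm keeps its last pose, push and grip.
It fails at once if the dial is pressed past the third click into the red (value of joint dial above 1.22 rad).
It fails at once if disturbed: oil bottle (moved more than 30 mm) (distance of oil_bottle from where it was at the start of the episode above 0.03 m).
It fails at once if disturbed: tape roll (moved more than 30 mm) (distance of tape_roll from where it was at the start of the episode above 0.03 m).
It fails at once if disturbed: pliers (moved more than 30 mm) (distance of pliers from where it was at the start of the episode above 0.03 m).
It also fails if it takes over 64 s, if anything falls off the work surface, if the arm or the gripper's body presses on something with over 40 N, if the wrist force passes 120 N, or if a joint passes its speed limit or range.

## Working session

There is one attempt and no reset: what is moved stays moved. The work goes in short steps, Python scripts to look and compute and a shell command to move; the robot and the scene stay as the last step left them, time stands still between calls to the robot, and variables do not carry over. Pictures are saved under pics/ and viewed, at most 10 in all, crops included, and the job is handed in when it is done.

```bash
mkdir -p pics; ls; python3 - <<'E'
from cell import ctrl
import cv2,numpy as np
for n in ("top","side"):
    s=ctrl.snapshot(n); cv2.imwrite(f"pics/{n}0.png",s["frame"]); print(n,s["vfov"],s["cx"],s["cy"],np.round(s["R"],3).tolist(),np.round(s["t"],3))
print(ctrl.sense())
E
```

```text
pics
top 51.61143332019971 265.6567230229931 213.5400368275188 [[-0.028, -0.999, -0.023], [-0.994, 0.03, -0.106], [0.107, 0.019, -0.994]] [0.037 0.543 1.352]
side 43.77222055461652 280.90820311103124 209.24403393181146 [[-0.894, -0.448, 0.006], [-0.168, 0.325, -0.931], [0.415, -0.833, -0.366]] [0.495 0.226 1.258]
{'time': 0.1, 'joint_pos': array([-1.00239950e+00,  3.85498600e-01,  6.72431170e-03, -4.50309854e-04,
       -1.19398900e+00, -2.58609516e-01]), 'joint_velocities': array([ 0.00045244, -0.00149048,  0.00399042,  0.00106691,  0.00186391,
       -0.00039948]), 'joint_efforts': array([-1.29450964e-03, -3.93318093e+01,  1.88928777e+01,  4.19799507e+00,
       -2.61305177e-03,  3.13653636e-06]), 'position': array([ 0.19039987, -0.59474633,  0.2383023 ]), 'eef_rot': array([ 4.84348499e-01, -3.10361785e+00, -3.09306719e-03]), 'ft_force': array([ 0.45426166, -0.30631354, -0.32145397]), 'wrist_torque': array([ 0.01756711, -0.02151087, -0.00353941]), 'finger_force': 0.0, 'gripper_width': 0.08564844447036693}
```

View pics/top0.png

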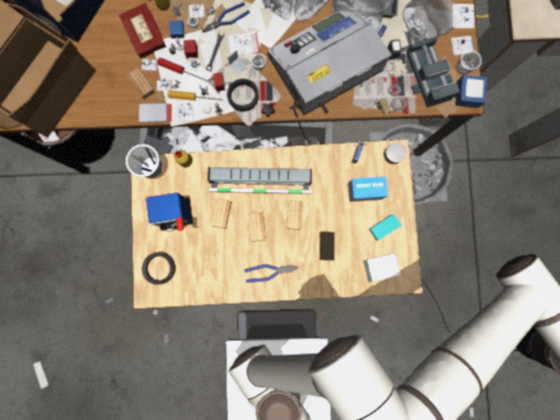

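View pics/side0.png

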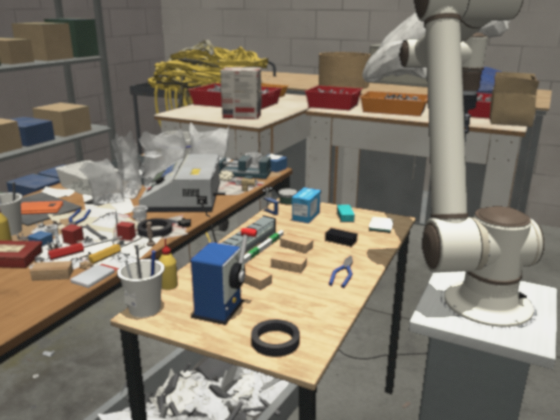

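Top view: timer at (167,210), lamp rail with green marks along row 190, blocks at (221,213), (257,226) and (294,214), pliers at (270,272), tape at (158,268), bottle at (183,158), black look-alike at (327,246). The side view agrees. Next I'll measure in the top picture.

```bash
cat > h.py <<'E'
import cv2,numpy as np
from cell import ctrl
from scipy.spatial.transform import Rotation as Ro
def ray(s,uv,z):
    f=s["frame"].shape[0]/2/np.tan(np.radians(s["vfov"])/2)
    R=np.array(s["R"]);t=np.array(s["t"]);c=-R.T@t
    d=R.T@np.array([(uv[0]-s["cx"])/f,(uv[1]-s["cy"])/f,1]); return c+d*(z-c[2])/d[2]
def proj(s,X):
    f=s["frame"].shape[0]/2/np.tan(np.radians(s["vfov"])/2)
    p=np.array(s["R"])@X+np.array(s["t"]); return np.array([f*p[0]/p[2]+s["cx"],f*p[1]/p[2]+s["cy"]])
def blobs(m,amin):
    return [c for c in cv2.findContours(m.astype(np.uint8)*255,cv2.RETR_EXTERNAL,cv2.CHAIN_APPROX_NONE)[0] if cv2.contourArea(c)>=amin]
E
python3 - <<'E'
from h import *
s=ctrl.snapshot("top"); im=s["frame"]; hsv=cv2.cvtColor(im,cv2.COLOR_BGR2HSV)
g=cv2.inRange(hsv,(45,90,60),(80,255,255))>0; g[:180]=0;g[200:]=0
for c in blobs(g,5):
    u=cv2.minAreaRect(c); print("green",u,ray(s,u[0],.015).round(4))
for p in [(221,213),(257,226),(294,214)]: print(im[p[1],p[0]],hsv[p[1],p[0]],ray(s,p,.03).round(3))
print(hsv[230,200],hsv[250,300])
for p,z in [((131,153),0),((410,142),0),((135,307),0),((420,293),0),((180,224),.187)]: print(ray(s,p,z).round(3))
for c in blobs((cv2.inRange(hsv,(105,100,50),(130,255,255))>0),30):
    u=cv2.minAreaRect(c);print("blue",u,ray(s,u[0],.15).round(3))
cv2.imwrite("pics/top1.png",cv2.resize(im[130:310,120:360],None,fx=3.3,fy=3.3,interpolation=cv2.INTER_CUBIC))
E
```

```text
green ((294.5, 191.0), (2.0, 11.0), 90.0) [ 0.6156 -0.0732  0.015 ]
green ((259.5, 190.5), (11.0, 3.0), 0.0) [0.6207 0.0397 0.015 ]
green ((223.5, 189.5), (3.0, 11.0), 90.0) [0.6277 0.1563 0.015 ]
[150 203 237] [ 18  94 237] [0.55  0.164 0.03 ]
[150 202 236] [ 18  93 236] [0.505 0.05  0.03 ]
[150 202 235] [ 18  92 235] [ 0.539 -0.068  0.03 ]
[ 18  89 234] [ 19  83 237]
[0.762 0.464 0.   ]
[ 0.769 -0.458  0.   ]
[0.259 0.448 0.   ]
[ 0.28  -0.459  0.   ]
[0.504 0.261 0.187]
blue ((164.3472900390625, 207.36622619628906), (25.36991310119629, 34.57170486450195), 81.02737426757812) [0.558 0.315 0.15 ]
blue ((472.9327697753906, 90.64310455322266), (25.544078826904297, 28.773792266845703), 3.3664605617523193) [ 0.878 -0.604  0.15 ]
blue ((176.0, 28.5), (15.0, 12.0), 90.0) [1.107 0.277 0.15 ]
blue ((335.051513671875, 28.083675384521484), (8.057998657226562, 36.29374694824219), 58.392494201660156) [ 1.089 -0.207  0.15 ]
```

View pics/top1.png

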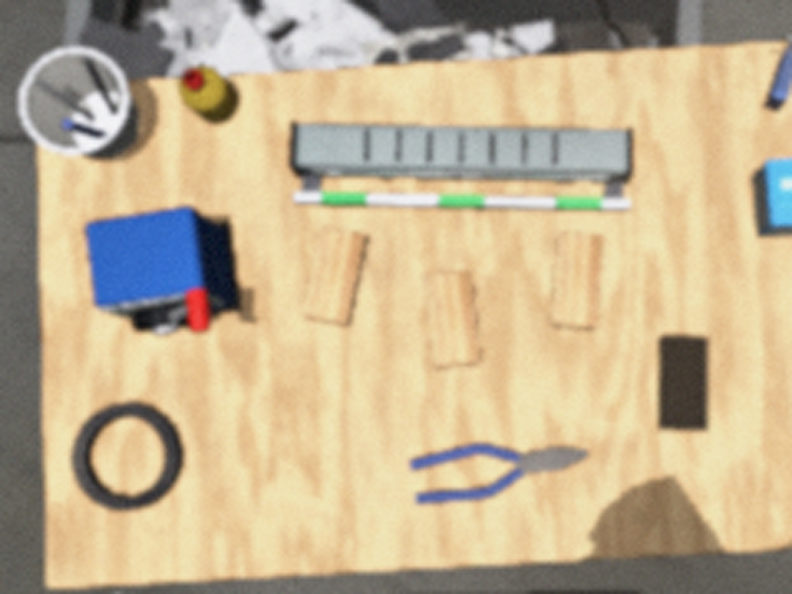

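The zoom shows the blocks clearly (crop centres about (335,277), (455,318), (578,280)) and the pad at (197,310). I'll move above the row and look with the wrist camera.

```bash
cat >> h.py <<'E'
def to(pos,yaw):
    "row numbers (normalised) from current measured pose to pos, tool down, tool x = -heading(yaw)"
    st=ctrl.sense(); R0=Ro.from_rotvec(st["eef_rot"]); c,s=np.cos(yaw),np.sin(yaw)
    T=Ro.from_matrix(np.array([[-c,-s,0],[-s,c,0],[0,0,-1]]))
    print("row",np.r_[R0.inv().apply(np.array(pos)-st["position"])/.25,(R0.inv()*T).as_rotvec()/np.pi].round(3).tolist(),"t",st["time"])
E
python3 -c "
from h import *
to((.32,-.3,.33),-.05);to((.45,.04,.33),-.05)"
```

```text
row [-0.853, 0.966, -0.365, 0.001, -0.0, 0.114] t 0.15
row [-1.763, 2.103, -0.363, 0.001, -0.0, 0.114] t 0.15
```

```bash
python3 -m jog '[[1,-0.1,0.1,-0.3,0,0,0.02],[1,-0.2,0.2,-0.365,0,0,0.05],[1,-0.853,0.966,-0.365,0,0,0.114],[1,-0.853,0.966,-0.365,0,0,0.114],[1,-0.853,0.966,-0.365,0,0,0.114],[1,-0.853,0.966,-0.365,0,0,0.114],[1,-0.853,0.966,-0.365,0,0,0.114],[1,-0.853,0.966,-0.365,0,0,0.114]]'
python3 -c "
from h import *
to((.45,.04,.33),-.05)"
```

```text
time: 0.82
position: [0.3092, -0.3238, 0.3281]
eef_rot: [-0.077, -3.141, -0.0]
ft_force: [0.8, -0.1, 1.0]
gripper_width: 0.0859
finger_force: 0.0
row [-0.492, 1.481, -0.007, 0.0, -0.0, 0.0] t 0.8167
```

```bash
python3 -m jog '[[1,-0.25,0.7,0,0,0,0],[1,-0.25,0.7,0,0,0,0],[1,-0.25,0.7,0,0,0,0],[1,-0.25,0.7,0,0,0,0],[1,-0.25,0.7,0,0,0,0],[1,-0.25,0.7,0,0,0,0],[1,-0.25,0.7,0,0,0,0],[1,-0.25,0.7,0,0,0,0]]' >/dev/null
python3 -m jog '[[1,-0.24,0.7,0,0,0,0],[1,-0.24,0.7,0,0,0,0],[1,-0.24,0.7,0,0,0,0],[1,-0.24,0.7,0,0,0,0],[1,-0.24,0.7,0,0,0,0],[1,-0.24,0.7,0,0,0,0],[1,-0.24,0.7,0,0,0,0],[1,-0.24,0.7,0,0,0,0]]'
python3 - <<'E'
from h import *
to((.45,.04,.33),-.05)
s=ctrl.snapshot("wrist");cv2.imwrite("pics/w0.png",s["frame"])
np.save("w0.npy",s,allow_pickle=True)
E
```

```text
time: 2.15
position: [0.4482, 0.0167, 0.3279]
eef_rot: [-0.079, -3.14, 0.001]
ft_force: [0.1, -0.4, 0.3]
gripper_width: 0.0859
finger_force: 0.0
row [-0.003, 0.093, -0.008, -0.0, -0.0, -0.0] t 2.15
```

View pics/w0.png

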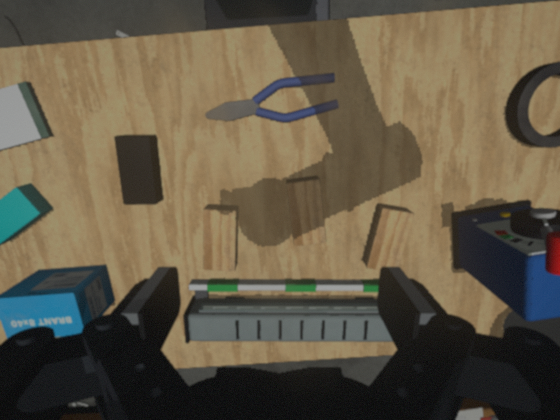

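The wrist view shows all three blocks near (220,237), (308,207) and (390,236), with marks at (222,288) and (300,286). I'll enlarge it to read the corners.

```bash
python3 - <<'E'
from h import *
s=np.load("w0.npy",allow_pickle=True).item()
c=s["frame"][165:305,190:422]; c=cv2.resize(c,None,fx=3.4,fy=3.4,interpolation=cv2.INTER_CUBIC)
c=cv2.convertScaleAbs(c,alpha=1.4,beta=0); cv2.imwrite("pics/w1.png",c); print(c.shape)
E
```

```text
(476, 789, 3)
```

View pics/w1.png

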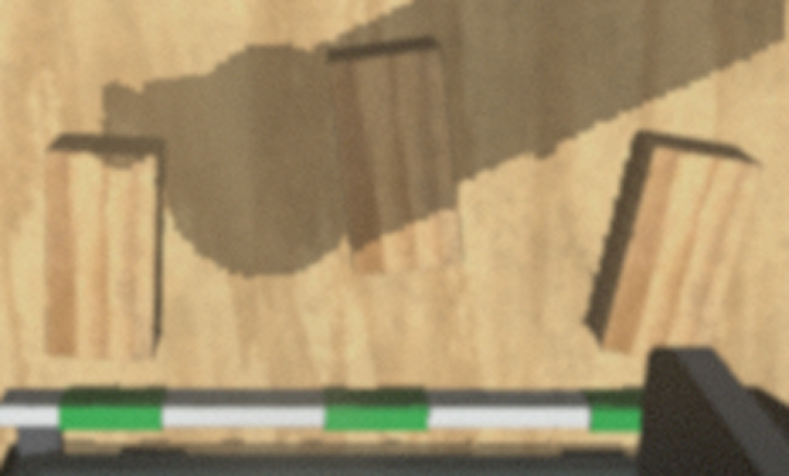

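The enlargement gives top-face corners for all three blocks and the rail's front top edge (crop row 404). Green marks span crop columns 60–162 and 326–428, with the left one starting at 591.

```bash
python3 - <<'E'
from h import *
s=np.load("w0.npy",allow_pickle=True).item()
P=lambda u,v,z: ray(s,(190+(u+.5)/3.4-.5,165+(v+.5)/3.4-.5),z)
B=dict(right=[(48,150),(162,153),(45,355),(155,358)],mid=[(332,62),(440,48),(355,272),(460,262)],left=[(652,145),(758,165),(603,348),(712,370)])
for k,c in B.items():
    q=np.array([P(*p,.03) for p in c]); a=q[2]+q[3]-q[0]-q[1]
    print(k,q.mean(0).round(4),"yaw",np.arctan2(a[1],a[0]).round(3),"len",np.linalg.norm(a)/2,"w",np.linalg.norm(q[1]-q[0]),np.linalg.norm(q[3]-q[2]))
for n,u in (("mr",111),("mm",377),("ml",591+51)): print(n,P(u,404,.02).round(4),P(u,390,0).round(4))
print("pad",ray(s,(554,238),.196))
to((.5,-.07,.05),0)
E
```

```text
right [ 0.5395 -0.0695  0.03  ] yaw -0.122 len 0.08876229916859163 w 0.04488692579131983 0.045678844771299736
mid [0.5063 0.0507 0.03  ] yaw 0.069 len 0.08792241377354369 w 0.04179810326920887 0.042740498666276286
left [0.5527 0.1644 0.03  ] yaw -0.176 len 0.08894313941317238 w 0.04340581037732595 0.047291674852569514
mr [ 0.6109 -0.0746  0.02  ] [ 0.6145 -0.0782  0.    ]
mm [0.6167 0.0398 0.02  ] [0.6205 0.041  0.    ]
ml [0.6225 0.1538 0.02  ] [0.6265 0.1597 0.    ]
pad [0.48977998 0.24763212 0.196     ]
row [-0.225, -0.335, 1.112, -0.0, -0.0, -0.016] t 2.2
```

```bash
python3 -c "
from h import *
to((.5395,-.0695,.09),-.122);to((.5395,-.0695,.015),-.122)"
```

```text
row [-0.383, -0.325, 0.952, -0.0, -0.0, 0.023] t 2.2
row [-0.383, -0.325, 1.252, -0.0, -0.0, 0.023] t 2.2
```

```bash
python3 -m jog '[[1,-0.383,-0.325,0,0,0,0.023],[1,-0.383,-0.325,0,0,0,0.023],[1,-0.383,-0.325,0.2,0,0,0.023],[1,-0.383,-0.325,0.952,0,0,0.023],[1,-0.383,-0.325,0.952,0,0,0.023],[1,-0.383,-0.325,0.952,0,0,0.023],[1,-0.383,-0.325,0.952,0,0,0.023],[1,-0.383,-0.325,0.952,0,0,0.023]]' 20
python3 -m jog '[[1,0,0,0,0,0,0],[1,0,0,0,0,0,0],[1,0,0,0,0,0,0],[1,0,0,0,0,0,0],[1,0,0,0,0,0,0],[1,0,0,0,0,0,0],[1,0,0,0,0,0,0],[1,0,0,0,0,0,0]]'
python3 -c "
from h import *
to((.5395,-.0695,.015),-.122)"
```

```text
time: 2.87
position: [0.5394, -0.0698, 0.0887]
eef_rot: [0.194, 3.135, 0.0]
ft_force: [0.6, 0.5, -0.7]
gripper_width: 0.0853
finger_force: 0.0
time: 3.53
position: [0.5404, -0.0677, 0.0911]
eef_rot: [0.189, 3.134, 0.001]
ft_force: [-0.3, 1.1, -1.0]
gripper_width: 0.0856
finger_force: 0.0
row [0.003, -0.008, 0.304, 0.0, 0.001, 0.001] t 3.5333
```

```bash
python3 -m jog '[[1,0,0,0.1,0,0,0],[1,0,0,0.2,0,0,0],[1,0,0,0.3,0,0,0],[1,0,0,0.3,0,0,0],[1,0,0,0.3,0,0,0],[-1,0,0,0.3,0,0,0],[-1,0,0,0.3,0,0,0],[-1,0,0,0.3,0,0,0]]' 20
python3 -m jog '[[-1,0,0,0,0,0,0],[-1,0,0,0,0,0,0],[-1,0,0,0,0,0,0],[-1,0,0,0,0,0,0],[-1,0,0,0,0,0,0],[-1,0,0,0,0,0,0],[-1,0,0,0,0,0,0],[-1,0,0,0,0,0,0]]'
python3 -c "
from h import *
to((.566,-.072,.015),-.051)"
```

```text
time: 4.2
position: [0.5413, -0.0677, 0.0168]
eef_rot: [0.189, 3.133, 0.001]
ft_force: [-0.2, 0.0, -0.4]
gripper_width: 0.0514
finger_force: 0.0
time: 4.87
position: [0.5411, -0.0678, 0.0167]
eef_rot: [0.188, 3.133, 0.0]
ft_force: [-0.7, 0.8, 6.7]
gripper_width: 0.0444
finger_force: 21.8
row [-0.101, -0.005, 0.007, 0.0, 0.001, -0.022] t 4.8667
```

```bash
python3 -m jog '[[-1,-0.03,0,0,0,0,-0.012],[-1,-0.06,-0.005,0,0,0,-0.022],[-1,-0.075,-0.005,0,0,0,-0.022],[-1,-0.085,-0.005,0,0,0,-0.022],[-1,-0.092,-0.005,0,0,0,-0.022],[-1,-0.1,-0.005,0,0,0,-0.022],[-1,-0.105,-0.005,0,0,0,-0.022],[-1,-0.105,-0.005,0,0,0,-0.022]]'
python3 -c "
from h import *
to((.566,-.072,.015),-.051)"
```

```text
time: 5.53
position: [0.5621, -0.0728, 0.0166]
eef_rot: [-0.082, -3.132, 0.002]
ft_force: [-10.1, 0.6, 15.3]
gripper_width: 0.0446
finger_force: 22.9
row [-0.015, 0.004, 0.006, -0.0, -0.003, -0.0] t 5.5333
```

```bash
python3 -m jog '[[1,0,0,0,0,0,0],[1,0,0,0,0,0,0],[1,0,0,0,0,0,0],[1,0,0,0,0,0,0],[1,0,0,-0.1,0,0,0],[1,0,0,-0.22,0,0,0],[1,0,0,-0.34,0,0,0],[1,0,0,-0.34,0,0,0]]'
python3 -c "
from h import *
to((.5063,.0507,.1),.069)"
```

```text
time: 6.2
position: [0.5703, -0.0721, 0.1062]
eef_rot: [0.078, 3.129, 0.0]
ft_force: [0.4, 0.0, 1.3]
gripper_width: 0.0853
finger_force: 0.0
row [0.28, 0.478, 0.022, -0.0, 0.004, -0.038] t 6.2
```

```bash
python3 -m jog '[[1,0.28,0.478,0.022,0,0.003,-0.038],[1,0.28,0.478,0.022,0,0.003,-0.038],[1,0.28,0.478,0.022,0,0.003,-0.038],[1,0.28,0.478,0.022,0,0.003,-0.038],[1,0.28,0.478,0.022,0,0.003,-0.038],[1,0.28,0.478,0.022,0,0.003,-0.038],[1,0.28,0.478,0.022,0,0.003,-0.038],[1,0.28,0.478,0.022,0,0.003,-0.038]]'
python3 -c "
from h import *
to((.5063,.0507,.016),.069)"
```

```text
time: 6.87
position: [0.5029, 0.05, 0.0945]
eef_rot: [0.104, -3.131, -0.0]
ft_force: [0.7, 0.1, 0.6]
gripper_width: 0.0858
finger_force: 0.0
row [-0.017, 0.002, 0.314, 0.0, -0.003, -0.001] t 6.8667
```

```bash
python3 -m jog '[[1,-0.01,0,0.1,0,0,0],[1,-0.01,0,0.2,0,0,0],[1,-0.01,0,0.314,0,0,0],[1,-0.01,0,0.314,0,0,0],[1,-0.01,0,0.314,0,0,0],[-1,-0.01,0,0.314,0,0,0],[-1,-0.01,0,0.314,0,0,0],[-1,-0.01,0,0.314,0,0,0]]' 20
python3 -m jog '[[-1,0,0,0,0,0,0],[-1,0,0,0,0,0,0],[-1,0,0,0,0,0,0],[-1,0,0,0,0,0,0],[-1,0,0,0,0,0,0],[-1,0,0,0,0,0,0],[-1,0,0,0,0,0,0],[-1,0,0,0,0,0,0]]'
python3 -c "
from h import *
to((.572,.0425,.016),-.051)"
```

```text
time: 7.53
position: [0.5052, 0.0511, 0.0177]
eef_rot: [0.106, -3.134, -0.002]
ft_force: [-0.3, -0.3, -0.6]
gripper_width: 0.0516
finger_force: 0.0
time: 8.2
position: [0.5051, 0.0512, 0.0177]
eef_rot: [0.107, -3.133, -0.001]
ft_force: [-0.9, -0.6, 7.1]
gripper_width: 0.0443
finger_force: 21.5
row [-0.265, -0.053, 0.005, 0.0, -0.002, 0.038] t 8.2
```

```bash
python3 -m jog '[[-1,-0.08,-0.015,0,0,0,0.019],[-1,-0.16,-0.03,0,0,0,0.038],[-1,-0.21,-0.048,0,0,0,0.038],[-1,-0.235,-0.05,0,0,0,0.038],[-1,-0.25,-0.052,0,0,0,0.038],[-1,-0.26,-0.053,0,0,0,0.038],[-1,-0.268,-0.053,0,0,0,0.038],[-1,-0.268,-0.053,0,0,0,0.038]]'
python3 -c "
from h import *
to((.572,.0425,.016),-.051)"
```

```text
time: 8.87
position: [0.5682, 0.0411, 0.0172]
eef_rot: [-0.081, -3.124, 0.004]
ft_force: [-10.0, -1.4, 14.7]
gripper_width: 0.0449
finger_force: 22.6
row [-0.015, 0.006, 0.005, -0.001, -0.005, -0.0] t 8.8667
```

```bash
python3 -m jog '[[1,0,0,0,0,0,0],[1,0,0,0,0,0,0],[1,0,0,0,0,0,0],[1,0,0,0,0,0,0],[1,0,0,-0.1,0,0,0],[1,0,0,-0.22,0,0,0],[1,0,0,-0.34,0,0,0],[1,0,0,-0.34,0,0,0]]'
python3 -c "
from h import *
to((.5527,.1644,.1),-.176)"
```

```text
time: 9.53
position: [0.5768, 0.0432, 0.1065]
eef_rot: [0.078, 3.138, 0.004]
ft_force: [0.8, 0.5, 0.8]
gripper_width: 0.0853
finger_force: 0.0
row [0.12, 0.48, 0.027, 0.001, 0.001, 0.04] t 9.5333
```

```bash
python3 -m jog '[[1,0.12,0.48,0.027,0,0.001,0.04],[1,0.12,0.48,0.027,0,0.001,0.04],[1,0.12,0.48,0.027,0,0.001,0.04],[1,0.12,0.48,0.027,0,0.001,0.04],[1,0.12,0.48,0.027,0,0.001,0.04],[1,0.12,0.48,0.027,0,0.001,0.04],[1,0.12,0.48,0.027,0,0.001,0.04],[1,0.12,0.48,0.027,0,0.001,0.04]]'
python3 -c "
from h import *
to((.5527,.1644,.016),-.176)"
```

```text
time: 10.2
position: [0.5489, 0.1624, 0.0938]
eef_rot: [-0.279, -3.116, 0.002]
ft_force: [-0.3, -0.5, 0.5]
gripper_width: 0.0855
finger_force: 0.0
row [-0.017, 0.011, 0.311, -0.001, -0.004, -0.001] t 10.2
```

```bash
python3 -m jog '[[1,-0.01,0.005,0.1,0,0,0],[1,-0.01,0.005,0.2,0,0,0],[1,-0.01,0.005,0.311,0,0,0],[1,-0.01,0.005,0.311,0,0,0],[1,-0.01,0.005,0.311,0,0,0],[-1,-0.01,0.005,0.311,0,0,0],[-1,-0.01,0.005,0.311,0,0,0],[-1,-0.01,0.005,0.311,0,0,0]]' 20
python3 -m jog '[[-1,0,0,0,0,0,0],[-1,0,0,0,0,0,0],[-1,0,0,0,0,0,0],[-1,0,0,0,0,0,0],[-1,0,0,0,0,0,0],[-1,0,0,0,0,0,0],[-1,0,0,0,0,0,0],[-1,0,0,0,0,0,0]]'
python3 -c "
from h import *
to((.5776,.1565,.016),-.051)"
```

```text
time: 10.87
position: [0.5516, 0.1648, 0.018]
eef_rot: [-0.277, -3.12, -0.002]
ft_force: [1.0, 0.8, 0.2]
gripper_width: 0.0517
finger_force: 0.0
time: 11.53
position: [0.5515, 0.1649, 0.018]
eef_rot: [-0.276, -3.12, -0.001]
ft_force: [-0.5, 0.1, 6.2]
gripper_width: 0.045
finger_force: 20.7
row [-0.109, -0.015, 0.007, 0.0, -0.003, -0.04] t 11.5333
```

```bash
python3 -m jog '[[-1,-0.03,0,0,0,0,-0.02],[-1,-0.06,-0.01,0,0,0,-0.04],[-1,-0.075,-0.015,0,0,0,-0.04],[-1,-0.088,-0.015,0,0,0,-0.04],[-1,-0.098,-0.015,0,0,0,-0.04],[-1,-0.106,-0.015,0,0,0,-0.04],[-1,-0.112,-0.015,0,0,0,-0.04],[-1,-0.112,-0.015,0,0,0,-0.04]]'
python3 -c "
from h import *
to((.5776,.1565,.016),-.051)"
```

```text
time: 12.2
position: [0.5747, 0.1556, 0.0179]
eef_rot: [-0.08, -3.123, 0.003]
ft_force: [-11.2, 1.3, 14.8]
gripper_width: 0.0446
finger_force: 20.9
row [-0.011, 0.004, 0.007, -0.001, -0.006, -0.0] t 12.2
```

```bash
python3 -m jog '[[1,0,0,0,0,0,0],[1,0,0,0,0,0,0],[1,0,0,0,0,0,0],[1,0,0,0,0,0,0],[1,0,0,-0.1,0,0,0],[1,0,0,-0.22,0,0,0],[1,0,0,-0.34,0,0,0],[1,0,0,-0.34,0,0,0]]'
python3 -c "
from h import *
to((.42,.1,.33),-.051)"
```

```text
time: 12.87
position: [0.5824, 0.1572, 0.1071]
eef_rot: [-0.078, -3.139, -0.007]
ft_force: [0.2, -0.2, 0.9]
gripper_width: 0.0856
finger_force: 0.0
row [0.639, -0.257, -0.892, 0.001, -0.0, 0.0] t 12.8667
```

```bash
python3 -m jog '[[1,0.1,-0.1,-0.1,0,0,0],[1,0.2,-0.2,-0.2,0,0,0],[1,0.639,-0.257,-0.892,0,0,0],[1,0.639,-0.257,-0.892,0,0,0],[1,0.639,-0.257,-0.892,0,0,0],[1,0.639,-0.257,-0.892,0,0,0],[1,0.639,-0.257,-0.892,0,0,0],[1,0.639,-0.257,-0.892,0,0,0]]' >/dev/null
python3 -m jog '[[1,0,0,0,0,0,0],[1,0,0,0,0,0,0],[1,0,0,0,0,0,0],[1,0,0,0,0,0,0],[1,0,0,0,0,0,0],[1,0,0,0,0,0,0],[1,0,0,0,0,0,0],[1,0,0,0,0,0,0]]'
python3 - <<'E'
from h import *
s=ctrl.snapshot("wrist");np.save("w2.npy",s,allow_pickle=True)
cv2.imwrite("pics/w2.png",cv2.resize(s["frame"],(800,600),interpolation=cv2.INTER_CUBIC))
E
```

```text
time: 14.2
position: [0.4185, 0.0997, 0.3255]
eef_rot: [-0.081, -3.127, 0.001]
ft_force: [0.8, 0.6, 0.4]
gripper_width: 0.0856
finger_force: 0.0
```

View pics/w2.png

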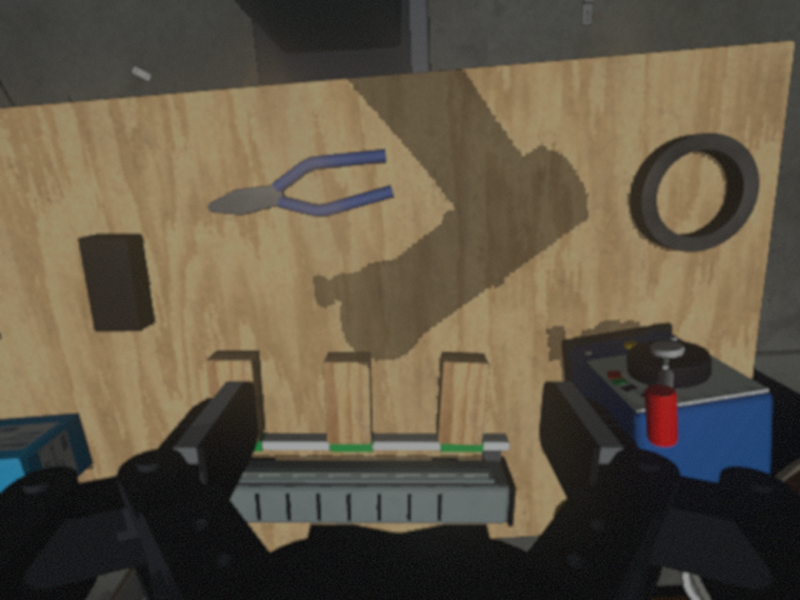

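Blocks sit squarely on their marks against the rail: middle block cols 326–371 on mark 329–373, left 441–488 on 440–483, and the visible edge of the right one matches. Now triangulating the red pad at (662,415).

```bash
python3 - <<'E'
from h import *
w=np.load("w2.npy",allow_pickle=True).item()
rays=[]
for n,s,box in (("wrist",w,(420,240,500,330)),("top",ctrl.snapshot("top"),(160,205,200,240)),("side",ctrl.snapshot("side"),(225,215,275,250))):
    h=cv2.cvtColor(s["frame"],cv2.COLOR_BGR2HSV); m=((h[...,0]<8)|(h[...,0]>172))&(h[...,1]>150)&(h[...,2]>70)
    k=np.zeros_like(m);k[box[1]:box[3],box[0]:box[2]]=1
    c=max(blobs(m&k,5),key=cv2.contourArea); r=cv2.minAreaRect(c); M=cv2.moments(c); u=(M["m10"]/M["m00"],M["m01"]/M["m00"])
    x,y,ww,hh=cv2.boundingRect(c)
    print(n,r,u,(x,y,ww,hh),ray(s,u,.192).round(4),ray(s,(u[0],y),.187).round(4),ray(s,(u[0],y+hh-1),.187).round(4))
    p=ray(s,u,.3);d=p-ray(s,u,0.);rays.append((p,d/np.linalg.norm(d)))
A=sum(np.eye(3)-np.outer(d,d) for p,d in rays);b=sum((np.eye(3)-np.outer(d,d))@p for p,d in rays)
X=np.linalg.solve(A,b);print("pad",X,[np.linalg.norm(np.cross(X-p,d)).round(4) for p,d in rays])
E
```

```text
wrist ((463.5, 292.5), (37.0, 19.0), 90.0) (463.631906614786, 292.90505836575875) (454, 274, 20, 38) [0.5075 0.2597 0.192 ] [0.4915 0.2608 0.187 ] [0.5291 0.2644 0.187 ]
top ((179.5, 223.5), (11.0, 7.0), 90.0) (179.67989417989415, 223.65079365079364) (176, 218, 8, 12) [0.505  0.2607 0.192 ] [0.5215 0.2617 0.187 ] [0.4903 0.2619 0.187 ]
side ((248.5, 232.0), (6.0, 13.0), 90.0) (248.96825396825398, 231.5132275132275) (242, 229, 14, 7) [0.5007 0.2688 0.192 ] [0.5134 0.2467 0.187 ] [0.4968 0.2757 0.187 ]
pad [0.50634453 0.26101855 0.18908986] [np.float64(0.0025), np.float64(0.0011), np.float64(0.0016)]
```

Pad centre is about (0.508, 0.2605, 0.187), and timer yaw is about +0.10. I'll check the block near edges and compute the move above the pad.

```bash
python3 - <<'E'
from h import *
s=np.load("w2.npy",allow_pickle=True).item()
q=lambda u,v,z: ray(s,(u*.7,v*.7),z).round(4)
for u0,u1 in ((327,371),(441,488)):
    print("near edge",q(u0,361,.03),q(u1,361,.03),"rail top edge",q(u0,443,.02),q(u1,443,.02))
print("right near",q(213,361,.03),q(258,361,.03),"mark edges m",q(329,443,.02),q(373,443,.02),"l",q(440,443,.02),q(483,443,.02),"r",q(262,443,.02))
to((.508,.2605,.26),.1)
E
```

```text
near edge [0.5236 0.0249 0.03  ] [0.5258 0.0674 0.03  ] rail top edge [0.6188 0.0148 0.02  ] [0.6212 0.0604 0.02  ]
near edge [0.5294 0.1349 0.03  ] [0.5317 0.1802 0.03  ] rail top edge [0.625  0.1331 0.02  ] [0.6275 0.1818 0.02  ]
right near [ 0.5179 -0.085   0.03  ] [ 0.5202 -0.0416  0.03  ] mark edges m [0.6189 0.0168 0.02  ] [0.6213 0.0625 0.02  ] l [0.6249 0.132  0.02  ] [0.6273 0.1766 0.02  ] r [ 0.6153 -0.0527  0.02  ]
row [-0.328, 0.661, 0.259, 0.0, -0.004, -0.048] t 14.35
```

```bash
python3 - <<'E'
from h import *
s=np.load("w2.npy",allow_pickle=True).item()
c=cv2.resize(s["frame"][240:325,135:275],None,fx=5,fy=5,interpolation=cv2.INTER_CUBIC)
cv2.imwrite("pics/w3.png",cv2.convertScaleAbs(c,alpha=1.6))
E
```

```text
(no output)
```

View pics/w3.png

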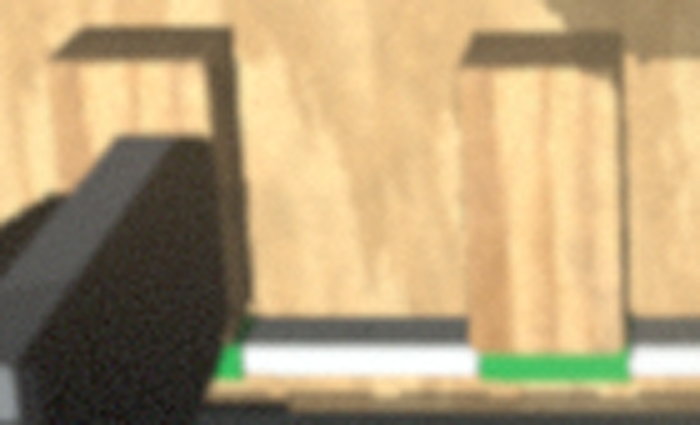

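The crop shows the right block's near top edge at cols 52–208 and its mark's edge at col 243. The middle block covers 462–615, with its mark at 480–630.

```bash
python3 - <<'E'
from h import *
s=np.load("w2.npy",allow_pickle=True).item()
q=lambda u,v,z: ray(s,(135+(u+.5)/5-.5,240+(v+.5)/5-.5),z)
L=np.array([[np.cos(.051),-np.sin(.051)],[np.sin(.051),np.cos(.051)]])
m=L@q(555,343,.02)[:2]   # mid mark, lamp-aligned axes
for n,p in dict(midN0=(462,66,.03),midN1=(615,66,.03),midF0=(470,352,.03),midF1=(627,352,.03),rN0=(52,60,.03),rN1=(208,60,.03),rMarkEdge=(243,342,.02)).items():
    print(n,((L@q(*p)[:2]-m)*1000).round(1))
E
```

```text
midN0 [-92.3 -22.2]
midN1 [-92.3  20. ]
midF0 [ -3.2 -23.6]
midF1 [-3.2 21.9]
rN0 [ -94.2 -135.2]
rN1 [-94.2 -92.2]
rMarkEdge [ -0.4 -92.5]
```

Contact with the rail isn't certain, because friction under the gripped blocks could explain the force, and the images suggest gaps of 2–4 mm. I'll push each block home from behind with shut fingers.

```bash
cat >> h.py <<'E'
def push(k,back,z):
    "row to point behind block k (-1 right,0,1 left), finger front 'back' m in front of rail"
    m=np.array([.6145,.0395]);x=np.array([np.cos(.051),-np.sin(.051)]);y=np.array([-x[1],x[0]])
    p=m+k*.115*y-x*(back+.011); to((p[0],p[1],z),-.051)
E
python3 -c "
from h import *
push(-1,.125,.1);push(-1,.125,.018)"
```

```text
row [-0.263, -0.66, 0.9, -0.0, -0.004, -0.0] t 14.35
row [-0.268, -0.66, 1.228, -0.0, -0.004, -0.0] t 14.35
```

```bash
python3 -m jog '[[-1,-0.27,-0.66,0.9,0,-0.004,0],[-1,-0.27,-0.66,0.9,0,-0.004,0],[-1,-0.27,-0.66,0.9,0,-0.004,0],[-1,-0.27,-0.66,0.9,0,-0.004,0],[-1,-0.27,-0.66,0.9,0,-0.004,0],[-1,-0.27,-0.66,0.9,0,-0.004,0],[-1,-0.27,-0.66,0.9,0,-0.004,0],[-1,-0.27,-0.66,0.9,0,-0.004,0]]' 
python3 -m jog '[[-1,0,0,0.1,0,0,0],[-1,0,0,0.2,0,0,0],[-1,0,0,0.3,0,0,0],[-1,0,0,0.32,0,0,0],[-1,0,0,0.32,0,0,0],[-1,0,0,0.32,0,0,0],[-1,0,0,0.32,0,0,0],[-1,0,0,0.32,0,0,0]]' 
python3 -c "
from h import *
push(-1,.09,.018)"
```

```text
time: 15.02
position: [0.4714, -0.0714, 0.0943]
eef_rot: [-0.088, -3.129, 0.003]
ft_force: [-0.9, -0.1, -0.3]
gripper_width: -0.0001
finger_force: 0.0
time: 15.68
position: [0.4757, -0.0681, 0.0217]
eef_rot: [0.08, 3.137, 0.0]
ft_force: [0.1, -0.0, 1.3]
gripper_width: -0.0001
finger_force: 0.0
row [-0.129, -0.002, 0.015, 0.0, 0.001, 0.0] t 15.6833
```

```bash
python3 -m jog '[[-1,-0.04,0,0,0,0,0],[-1,-0.07,0,0,0,0,0],[-1,-0.09,0,0,0,0,0],[-1,-0.1,0,0,0,0,0],[-1,-0.11,0,0,0,0,0],[-1,-0.12,0,0,0,0,0],[-1,-0.13,0,0,0,0,0],[-1,-0.13,0,0,0,0,0]]' 
python3 -c "
from h import *
push(-1,.09,.018)"
```

```text
time: 16.35
position: [0.5071, -0.0702, 0.0199]
eef_rot: [-0.081, -3.14, 0.001]
ft_force: [0.3, 0.2, -0.4]
gripper_width: 0.0001
finger_force: 0.0
row [-0.002, 0.0, 0.008, -0.0, -0.0, -0.0] t 16.35
```

```bash
python3 -m jog '[[-1,-0.008,0,0,0,0,0],[-1,-0.016,0,0,0,0,0],[-1,-0.022,0,0,0,0,0],[-1,-0.028,0,0,0,0,0],[-1,-0.032,0,0,0,0,0],[-1,-0.036,0,0,0,0,0],[-1,-0.036,0,0,0,0,0],[-1,-0.036,0,0,0,0,0]]'
```

```text
time: 17.02
position: [0.5114, -0.0709, 0.0194]
eef_rot: [-0.083, -3.131, 0.002]
ft_force: [-8.4, 2.4, 5.7]
gripper_width: 0.0
finger_force: 4.3
```

Firm contact now. I'll back off, rise and move behind the middle block.

```bash
python3 -m jog '[[-1,0.1,0,0,0,0,0],[-1,0.16,0,0,0,0,0],[-1,0.16,0,-0.1,0,0,0],[-1,0.16,0,-0.2,0,0,0],[-1,0.16,0,-0.2,0,0,0],[-1,0.16,0.2,-0.2,0,0,0],[-1,0.16,0.46,-0.2,0,0,0],[-1,0.16,0.46,-0.2,0,0,0]]'
python3 -m jog '[[-1,0,0,0,0,0,0],[-1,0,0,0,0,0,0],[-1,0,0,0,0,0,0],[-1,0,0,0,0,0,0],[-1,0,0,0,0,0,0],[-1,0,0,0,0,0,0],[-1,0,0,0,0,0,0],[-1,0,0,0,0,0,0]]'
python3 -c "
from h import *
push(0,.12,.018)"
```

```text
time: 17.68
position: [0.4829, 0.0481, 0.0706]
eef_rot: [0.082, 3.138, 0.001]
ft_force: [0.3, 0.1, -0.2]
gripper_width: 0.0004
finger_force: 0.0
time: 18.35
position: [0.4819, 0.0458, 0.0701]
eef_rot: [0.082, 3.14, -0.001]
ft_force: [0.1, -0.9, -0.5]
gripper_width: -0.0003
finger_force: 0.0
row [-0.007, 0.002, 0.208, -0.0, 0.0, -0.0] t 18.35
```

```bash
python3 -m jog '[[-1,0,0,0.1,0,0,0],[-1,0,0,0.205,0,0,0],[-1,0,0,0.205,0,0,0],[-1,-0.04,0,0.205,0,0,0],[-1,-0.07,0,0.205,0,0,0],[-1,-0.09,0,0.205,0,0,0],[-1,-0.105,0,0.205,0,0,0],[-1,-0.115,0,0.205,0,0,0]]'
python3 -m jog '[[-1,-0.008,0,0,0,0,0],[-1,-0.016,0,0,0,0,0],[-1,-0.024,0,0,0,0,0],[-1,-0.032,0,0,0,0,0],[-1,-0.038,0,0,0,0,0],[-1,-0.044,0,0,0,0,0],[-1,-0.044,0,0,0,0,0],[-1,-0.044,0,0,0,0,0]]'
```

```text
time: 19.02
position: [0.5121, 0.045, 0.0198]
eef_rot: [0.081, 3.138, 0.001]
ft_force: [-0.4, -0.3, -0.5]
gripper_width: -0.0001
finger_force: 0.0
time: 19.68
position: [0.5175, 0.0436, 0.0182]
eef_rot: [-0.082, -3.132, 0.004]
ft_force: [-8.7, 3.2, 6.2]
gripper_width: -0.0001
finger_force: 4.7
```

```bash
python3 -m jog '[[-1,0.1,0,0,0,0,0],[-1,0.16,0,0,0,0,0],[-1,0.16,0,-0.1,0,0,0],[-1,0.16,0,-0.2,0,0,0],[-1,0.16,0,-0.2,0,0,0],[-1,0.16,0.2,-0.2,0,0,0],[-1,0.16,0.46,-0.2,0,0,0],[-1,0.16,0.46,-0.2,0,0,0]]'
python3 -m jog '[[-1,0,0,0,0,0,0],[-1,0,0,0,0,0,0],[-1,0,0,0,0,0,0],[-1,0,0,0,0,0,0],[-1,0,0,0,0,0,0],[-1,0,0,0,0,0,0],[-1,0,0,0,0,0,0],[-1,0,0,0,0,0,0]]'
python3 -c "
from h import *
push(1,.12,.018)"
```

```text
time: 20.35
position: [0.4885, 0.1634, 0.0693]
eef_rot: [0.081, 3.138, 0.002]
ft_force: [-0.5, 0.0, -0.0]
gripper_width: 0.0003
finger_force: 0.0
time: 21.02
position: [0.4876, 0.1606, 0.0688]
eef_rot: [0.082, 3.14, -0.001]
ft_force: [0.1, -1.0, -0.3]
gripper_width: 0.0
finger_force: 0.0
row [-0.008, 0.002, 0.203, -0.0, 0.0, -0.0] t 21.0167
```

```bash
python3 -m jog '[[-1,0,0,0.1,0,0,0],[-1,0,0,0.2,0,0,0],[-1,0,0,0.2,0,0,0],[-1,-0.04,0,0.2,0,0,0],[-1,-0.07,0,0.2,0,0,0],[-1,-0.09,0,0.2,0,0,0],[-1,-0.105,0,0.2,0,0,0],[-1,-0.115,0,0.2,0,0,0]]'
python3 -m jog '[[-1,-0.008,0,0,0,0,0],[-1,-0.016,0,0,0,0,0],[-1,-0.024,0,0,0,0,0],[-1,-0.032,0,0,0,0,0],[-1,-0.038,0,0,0,0,0],[-1,-0.044,0,0,0,0,0],[-1,-0.044,0,0,0,0,0],[-1,-0.044,0,0,0,0,0]]'
```

```text
time: 21.68
position: [0.5176, 0.1599, 0.0197]
eef_rot: [0.082, 3.138, 0.002]
ft_force: [0.4, -0.1, 0.0]
gripper_width: 0.0001
finger_force: 0.0
time: 22.35
position: [0.5233, 0.158, 0.0185]
eef_rot: [-0.082, -3.133, 0.006]
ft_force: [-11.1, 1.9, 8.5]
gripper_width: -0.0
finger_force: 5.5
```

All three are pressed home (contacts collinear). Now back off and rise to view height.

```bash
python3 -m jog '[[-1,0.1,0,0,0,0,0],[-1,0.16,0,0,0,0,0],[-1,0.3,0,-0.2,0,0,0],[-1,0.4,-0.1,-1,0,0,0],[-1,0.4,-0.1,-1,0,0,0],[-1,0.4,-0.2,-1,0,0,0],[-1,0.4,-0.2,-1,0,0,0],[-1,0.4,-0.2,-1,0,0,0]]' >/dev/null
python3 -m jog '[[1,0,0,-0.2,0,0,0],[1,0,0,-0.2,0,0,0],[1,0,0,-0.2,0,0,0],[1,0,0,-0.2,0,0,0],[1,0,0,-0.2,0,0,0],[1,0,0,-0.2,0,0,0],[1,0,0,-0.2,0,0,0],[1,0,0,-0.2,0,0,0]]'
python3 - <<'E'
from h import *
s=ctrl.snapshot("wrist");np.save("w4.npy",s,allow_pickle=True)
cv2.imwrite("pics/w4.png",cv2.convertScaleAbs(cv2.resize(s["frame"][180:360,130:390],None,fx=3,fy=3,interpolation=cv2.INTER_CUBIC),alpha=1.5))
E
```

```text
time: 23.68
position: [0.4276, 0.119, 0.3016]
eef_rot: [-0.081, -3.139, 0.003]
ft_force: [-0.4, -0.4, -0.4]
gripper_width: 0.085
finger_force: 0.0
```

View pics/w4.png

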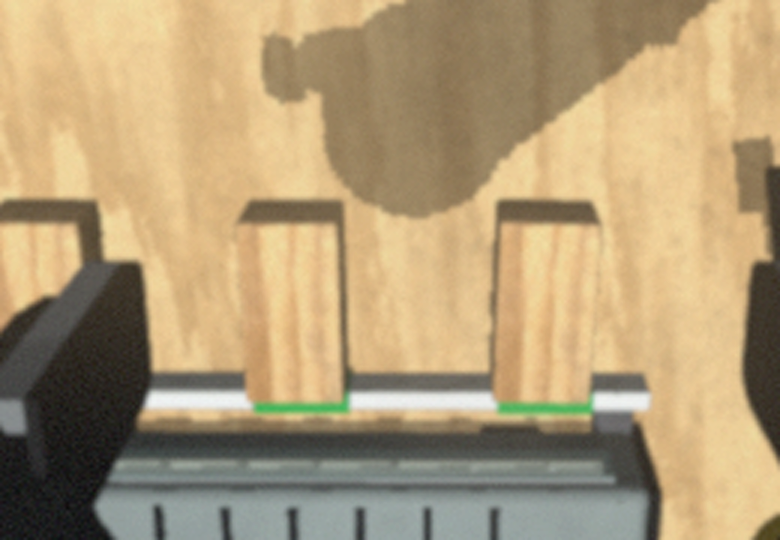

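The blocks now touch the rail (green mark strips mostly covered), square and centred. On to the pad.

```bash
python3 -c "
from h import *
to((.508,.2605,.26),.1)"
```

```text
row [-0.292, 0.582, 0.166, -0.0, -0.0, -0.048] t 23.7333
```

```bash
python3 -m jog '[[-1,0,0,0,0,0,-0.02],[-1,-0.05,0.1,0,0,0,-0.048],[-1,-0.292,0.582,0,0,0,-0.048],[-1,-0.292,0.582,0,0,0,-0.048],[-1,-0.292,0.582,0,0,0,-0.048],[-1,-0.292,0.582,0.1,0,0,-0.048],[-1,-0.292,0.582,0.166,0,0,-0.048],[-1,-0.292,0.582,0.166,0,0,-0.048]]'
python3 -m jog '[[-1,0,0,0,0,0,0],[-1,0,0,0,0,0,0],[-1,0,0,0,0,0,0],[-1,0,0,0,0,0,0],[-1,0,0,0,0,0,0],[-1,0,0,0,0,0,0],[-1,0,0,0,0,0,0],[-1,0,0,0,0,0,0]]'
python3 -c "
from h import *
to((.508,.2605,.204),.1)"
```

```text
time: 24.4
position: [0.5065, 0.2605, 0.2558]
eef_rot: [0.156, -3.129, 0.009]
ft_force: [-0.8, 0.6, -0.4]
gripper_width: -0.0
finger_force: 0.0
time: 25.07
position: [0.5081, 0.2606, 0.2614]
eef_rot: [-0.156, 3.137, -0.0]
ft_force: [-0.2, 0.1, 0.1]
gripper_width: 0.0002
finger_force: 0.0
row [0.001, -0.0, 0.23, -0.0, 0.0, -0.0] t 25.0667
```

```bash
python3 -m jog '[[-1,0,0,0.1,0,0,0],[-1,0,0,0.18,0,0,0],[-1,0,0,0.22,0,0,0],[-1,-0,-0.03,0.25,0,0,0],[-1,0,-0.065,0.276,0,0,0],[-1,0,-0.107,0.32,0,0,0],[-1,0,-0.146,0.375,0,0,0],[-1,0,-0.146,0.375,0,0,0]]'
python3 -c "
from h import *
to((.513,.2105,.117),.1)"
```

```text
time: 25.73
position: [0.5115, 0.2206, 0.1676]
eef_rot: [0.155, -3.136, 0.009]
ft_force: [-1.8, -6.3, 9.6]
gripper_width: -0.0005
finger_force: 4.2
row [-0.002, -0.04, 0.202, -0.002, -0.001, -0.0] t 25.7333
```

```bash
python3 -m jog '[[-1,0,-0.015,0.033,0,0,0],[-1,0,-0.03,0.065,0,0,0],[-1,0,-0.04,0.098,0,0,0],[-1,0,-0.048,0.131,0,0,0],[-1,0,-0.052,0.155,0,0,0],[-1,0,-0.054,0.175,0,0,0],[-1,0,-0.054,0.19,0,0,0],[-1,0,-0.054,0.19,0,0,0]]'
python3 - <<'E'
from h import *
to((.513,.2105,.117),.1)
s=ctrl.snapshot("side"); cv2.imwrite("pics/s2.png",cv2.resize(s["frame"][200:340,150:330],None,fx=4,fy=4,interpolation=cv2.INTER_CUBIC))
E
```

```text
time: 26.4
position: [0.5136, 0.2106, 0.12]
eef_rot: [-0.156, 3.137, -0.001]
ft_force: [1.2, -3.1, 3.8]
gripper_width: -0.0001
finger_force: 2.1
row [0.002, -0.0, 0.012, -0.0, 0.0, -0.0] t 26.4
```

View pics/s2.png

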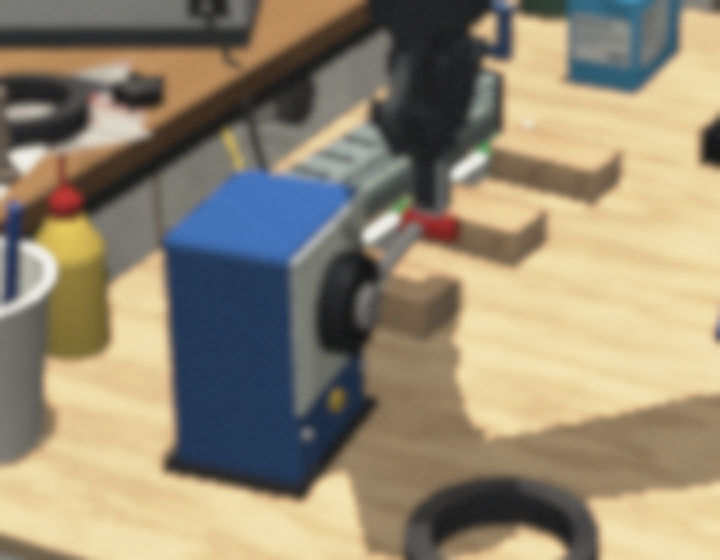

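The side view shows the shut fingers resting on the red pad (crop (430,226)) with the lever near level and the blocks undisturbed. I'll check the angle from the pad's pixel position.

```bash
python3 -m jog '[[-1,0,0,0.004,0,0,0],[-1,0,0,0.008,0,0,0],[-1,0,0,0.008,0,0,0],[-1,0,0,0.008,0,0,0],[-1,0,0,0.008,0,0,0],[-1,0,0,0.008,0,0,0],[-1,0,0,0.008,0,0,0],[-1,0,0,0.008,0,0,0]]'
python3 - <<'E'
from h import *
s=ctrl.snapshot("side")
h=cv2.cvtColor(s["frame"],cv2.COLOR_BGR2HSV); m=((h[...,0]<8)|(h[...,0]>172))&(h[...,1]>150)&(h[...,2]>70)
m[:245]=0;m[275:]=0;m[:,:240]=0;m[:,275:]=0
c=max(blobs(m,5),key=cv2.contourArea);M=cv2.moments(c);print("seen",M["m10"]/M["m00"],M["m01"]/M["m00"])
ax=np.array([.503,.310,.1]);yr=np.array([.1,-.995,0])
for th in (0,.9,1.0,1.05,1.1,1.2):
    f=np.pi/3-th; print(th,proj(s,ax+.1*np.cos(f)*yr+[0,0,.1*np.sin(f)]).round(1))
to((.513,.2105,.117),.1)
E
```

```text
time: 27.12
position: [0.5133, 0.211, 0.1181]
eef_rot: [-0.156, 3.137, -0.0]
ft_force: [1.3, -3.6, 4.5]
gripper_width: -0.0002
finger_force: 2.4
seen 260.2463768115942 257.42753623188406
0 [248.1 231.7]
0.9 [257.  251.5]
1.0 [257.2 255.1]
1.05 [257.2 256.9]
1.1 [257.2 258.8]
1.2 [257.1 262.7]
row [0.002, -0.002, 0.004, -0.0, 0.0, -0.0] t 27.1667
```

Both the pad pixel and the TCP height give about 1.05 rad, held with 4.5 N. Handing in.

```bash
python3 -c "
from cell import ctrl
print(ctrl.close_job())"
```

```text
the job is handed in; nothing more can be done
None
```

I handed the job in at about 27 s without seeing a verdict: the three blocks looked square on their marks after being pushed against the rail, and the fingers were holding the dial at about 1.05 rad with about 4.5 N.

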